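# Open the bench dust gate fully and start the extractor

### The job

Before routing the guitar body, open the dust gate with the yellow lever all the way: push the lever with your fingertips past its half-open click to the second stop, without pinching it. Then press the green button to start the extractor. Leave the blue gate shut and the red button alone, and do not shift or lift anything else on the bench.

Things in the scene. Friction and masses are not known exactly. Their poses are not given: they have to be found in the camera images.
- yellow_gate: Extraction gate with the yellow lever: grey box 130 x 230 x 60 mm fixed to the bench; origin: centre of its underside. On top, between 9 mm high rails, a steel slide plate covers a suction port at the -y end. +y is the opening direction, to the bare end of the track with its black stop bar. Black ticks on the rails mark the paddle's centre when shut, half and fully open. This is the one to open.
- yellow_lever (a joint): Travel of the yellow lever along its gate's +y, straight, in m: 0 = shut, 0.045 = first detent (half open), 0.090 = second stop (fully open, end of travel). Sprung into each of these: 7 to 10 N to leave shut or the first detent (a push that gives up at 5 N stops short); past about 0.070 it is drawn on to the second stop, and stays there.
- yellow_grip (a point): Centre of the lever's upright yellow paddle, 93 mm above the bench: 44 mm wide (across the travel, x), 16 mm thick (along the travel, y), 54 mm tall (24 mm above and 30 mm below this point). +y is the opening direction; the point moves with the lever. The slide plate's top lies 30 mm below it and reaches 47 mm ahead and behind. Push on its -y face.
- blue_gate: Extraction gate with the blue lever: grey box 130 x 230 x 60 mm fixed to the bench; origin: centre of its underside. On top, between 9 mm high rails, a steel slide plate covers a suction port at the -y end. +y is the opening direction, to the bare end of the track with its black stop bar. Black ticks on the rails mark the paddle's centre when shut, half and fully open. Same size as the other; it must stay shut.
- blue_lever (a joint): Travel of the blue lever, in m, like the yellow one's: 0 = shut. To be left shut.
- blue_grip (a point): Centre of the upright blue paddle, same shape as the yellow one.
- switch_box: Grey switch box of the dust extractor, fixed to the bench, 100 x 170 x 50 mm, origin at the centre of its underside. The green start button stands 43 mm towards its +y end, the red stop button 43 mm towards its -y end.
- start (a joint): Travel of the green start button, in m: 0 = out, 0.006 = fully down (5 N); it springs back when released.
- start_top (a point): Centre of the top of the green start button (36 mm across), pressed straight down.
- stop (a joint): Travel of the red stop button, in m: 0 = out. To be left alone.
- stop_top (a point): Centre of the top of the red stop button (36 mm across).
- glue: Bystander, loose: small white glue bottle with an orange cap, 36 mm across, 75 mm tall.
- offcut: Bystander, loose: wooden offcut block, 55 x 34 x 40 mm.
- spray: Bystander, loose: white spray can, 54 mm across, 170 mm tall.
- tape: Bystander, loose: roll of orange masking tape lying flat, 90 mm across, 25 mm tall.
- screwdriver: Bystander, loose: screwdriver with a red handle, lying on the bench.
- screws: Bystander, loose: glass screw jar with a brass lid, 60 mm across, 80 mm tall.
There are look-alikes about, which are no part of the job. There is more than one size of the switch_box; the job needs the largest.

How it is judged:
By the outcome, as a careful person would: the job done as asked, in the order asked, and still so for the second after the job is handed in, with the robot touching nothing.
It also fails if it takes over 48 s, if anything falls off the work surface, if the arm or the gripper's body presses on something with over 40 N, if the wrist force passes 120 N, or if a joint passes its speed limit or range.

### The arm

A 6-joint arm with a two-finger parallel gripper is mounted at the origin on the work surface. World frame = base frame: x ahead of the robot, y to its left, z up, the work surface at z = 0. Lengths are in m, angles in rad, forces in N, time in s.
With the tool pointing down it reaches from about 0.4 to 0.925 m from the base axis. Payload 3.4 kg.
Tool frame: the origin (TCP) lies at the very end of the fingers, on their centre line; the grasp point (between the pads) lies 19 mm behind it; z points along the fingers, y is the direction in which the jaws open and shut (so a half turn about z gives the same grasp; the last joint's range is limited). The gripper opens to 85 mm and grips with 20 to 120 N. Pads are 22 mm wide; open, the fingers measure 114 mm over their backs; the gripper's body (76 mm by 85 mm) begins 54 mm behind the grasp point. The pads swing forward as they close: fully open they stand 13 mm farther back than shut.
Start: joints at [1.169, 0.307, 1.506, -0, 1.328, -0.073], TCP at [0.185, 0.544, 0.231] pointing down, gripper open.
Joint ranges: [-3.12, 3.12], [-1.05, 2.28], [0.14, 2.33], [-1.42, 4.57], [0.1, 2.73], [-2.68, 2.68]. Speed limits (rad/s): [2.57, 2.57, 3.14, 3.14, 3.14, 3.14].

### API

Orientations are given as a 3x3 rotation matrix whose columns are the frame's x, y, z axes.
In Python, from rig import r gives the robot as it stands. The module is installed in compiled form; this text tells all that it offers.
- The arm moves only by the shell command python3 -m jog 'ROWS' [FORCE]. ROWS is JSON, a list of rows, each a list of 5 numbers: the shift along the tool's x, y, z in cm, then the turn about the tool's z in rad, then the closure, from -1 (fully open) to 1 (shut), so that 0 is half open. In form: [[x, y, z, roll, gripper], ...]. A call has exactly 10 rows; each row is the pose to reach, as a shift and turn from the pose measured when the call began, along the tool's axes at that moment; what a row does not reach only later rows make up. A row lasts 1/8 s, in which the tool goes at most 62.5 mm and 10.7 degrees, less where a joint would pass 70% of its speed; a pose out of reach is approached as far as the arm can. A call with a gripper value outside its range is refused whole. The fingers move at their own pace and stop on an object; FORCE is the grip in N (left out, the last holds). Time passes only in rows, so rows that repeat a pose let the fingers close, or fill a call up. It gives the time, the measured TCP pose, the force and the opening at its end, in the units of the state.
- r.read_state(): the state, without advancing time (a new reading comes with each control period).
- r.snapshot(name): name is "side" or "top"; returns (picture, depth): 400x640x3 uint8, red, green, blue; 400x640 float32, m along the optical axis (not along the pixel's ray), 0 where there is no reading.
- r.camera_params(name): a dict with "camera_matrix" (3x3 intrinsics, pixels), "k1" (the pictures are not rectified: a ray, as slopes to the right and down, at radius r is drawn at 1 + k1 r^2 times it, then the intrinsics apply), "R" (3x3) and "t" (3): a world point X has camera coordinates R X + t. Camera axes: x right, y down, z forward; pixel columns grow to the right and rows downward; lengths in m; the calibration is good to about 2 mm. A picture is of the moment at which its call begins. camera_params takes no time and is no camera call.
- r.job_done(): hands the job in, once; it reports no verdict.
Trained networks look in the newest picture that a camera, given by its name, has taken for a name from the list of things; names that differ only in an ending like _2 or _b are one class to them, and where a whole thing is asked for, a point or a joint stands for the part that bears it (a point fixed in the world has none). Each returns a list of dicts, best first, with "conf" (0 to 1); they miss things now and then, are a little off and sometimes report something else, mostly with a low value. They report only what shows in the picture. A call takes as long as a camera call. They do not tell look-alikes from the thing itself.
- r.look_for(camera, query): "point" ([x, y, z] in m, in world coordinates, good to about 4 mm: the middle of the surface that is visible of it).
The state is a dict: "clock": time; "joint_positions": joint angles; "dq": joint speeds; "joint_efforts": joint torques, N m; "tcp_pos": TCP position; "eef_rot": TCP orientation; "wrist_force": force on the tool from outside, world axes, zero at the start; "wrist_torque": the same for the moment, N m; "opening": opening from 0.0 (shut) to 1.0 (fully open).
Only numpy, scipy, OpenCV 4.12 (cv2) and the standard library are available. Lean on these libraries where they do the work, as an engineer would, in place of code of your own. Each camera call takes 0.05 s, during which the arm holds its last target. There are 200 camera calls.

## Working session

There is one attempt and no reset: what is moved stays moved. The work goes in short steps, Python scripts to look and compute and a shell command to move; the robot and the scene stay as the last step left them, time stands still between calls to the robot, and variables do not carry over. Pictures are saved under pics/ and viewed, about 8 in all and at most 12, crops included, and the job is handed in when it is done.

```bash
mkdir -p pics
cat > h.py <<'E'
from rig import r
import numpy as np, cv2
def snap(c,fn=None):
    p,d=r.snapshot(c)
    if fn: cv2.imwrite('pics/'+fn,p[:,:,::-1])
    return p,d
def pix(c,X):
    k=r.camera_params(c);K=np.array(k['camera_matrix']);x=np.array(k['R'])@np.array(X)+np.array(k['t'])
    s=x[:2]/x[2];s=s*(1+k['k1']*(s@s));return K[:2,:2]@s+K[:2,2]
def world(c,u,v,d):
    k=r.camera_params(c);K=np.array(k['camera_matrix'])
    s=cv2.undistortPoints(np.array([[[u,v]]],float),K,np.array([k['k1'],0,0,0.]))[0,0]
    # drawn = s*(1+k1 r^2)
    return np.array(k['R']).T@(np.array([s[0],s[1],1])*d-np.array(k['t']))
E
python3 - <<'E'
from h import *
np.set_printoptions(precision=3,suppress=True)
for c in('top','side'):
    p,d=snap(c,c+'1.png'); np.save(c+'_d.npy',d)
    print(c,r.camera_params(c))
    for q in ['yellow_gate','yellow_grip','blue_gate','blue_grip','switch_box','start_top','stop_top','glue','offcut','spray','tape','screwdriver','screws']:
        print(q,[(np.round(o['point'],3).tolist(),round(o['conf'],2),pix(c,o['point']).astype(int).tolist()) for o in r.look_for(c,q)][:4])
s=r.read_state();print(s)
E
```

```text
top {'camera_matrix': array([[429.912,   0.   , 320.918],
       [  0.   , 429.912, 192.782],
       [  0.   ,   0.   ,   1.   ]]), 'k1': -0.10733258299116935, 'R': array([[ 0.047, -0.999,  0.005],
       [-0.976, -0.047, -0.211],
       [ 0.211,  0.006, -0.978]]), 't': array([0.022, 0.55 , 1.   ])}
yellow_gate [([0.528, -0.308, 0.06], 0.97, [464, 207]), ([0.468, 0.003, 0.064], 0.63, [338, 225])]
yellow_grip [([0.544, -0.365, 0.06], 0.81, [486, 202])]
blue_gate [([0.466, 0.002, 0.062], 0.95, [338, 226])]
blue_grip [([0.48, -0.048, 0.061], 0.59, [359, 222])]
switch_box [([0.32, 0.288, 0.036], 0.83, [218, 281]), ([0.492, 0.32, 0.051], 0.69, [210, 210]), ([0.646, 0.437, 0.035], 0.62, [173, 151])]
start_top [([0.492, 0.368, 0.073], 0.74, [188, 208]), ([0.326, 0.323, 0.055], 0.64, [202, 278]), ([0.653, 0.476, 0.052], 0.57, [157, 145])]
stop_top [([0.636, 0.412, 0.053], 0.56, [180, 153])]
glue [([0.564, 0.162, 0.05], 0.64, [275, 185]), ([0.488, 0.282, 0.073], 0.27, [223, 211])]
offcut [([0.511, -0.162, 0.038], 0.87, [404, 213])]
spray [([0.716, 0.225, 0.146], 0.78, [249, 112])]
tape [([0.7
[... 1300 characters left out ...]
, 0.088, 0.019], 0.69, [389, 213]), ([0.732, 0.215, 0.104], 0.3, [388, 165])]
screwdriver [([0.754, -0.096, 0.018], 0.65, [409, 253])]
screws [([0.717, -0.296, 0.054], 0.9, [410, 297])]
{'clock': 1.4, 'joint_positions': array([ 1.169,  0.307,  1.506, -0.   ,  1.328, -0.074]), 'dq': array([ 0.001,  0.   ,  0.002,  0.   , -0.001,  0.   ]), 'joint_efforts': array([  0.002, -45.748, -25.233,  -0.   ,   0.001,   0.   ]), 'tcp_pos': array([0.185, 0.544, 0.231]), 'eef_rot': array([[-0.947,  0.322,  0.   ],
       [ 0.322,  0.947, -0.   ],
       [-0.   , -0.   , -1.   ]]), 'wrist_force': array([ 0.162,  0.048, -0.209]), 'wrist_torque': array([-0.017, -0.017, -0.006]), 'opening': 0.9947104454762014}
```

```bash
python3 -c "
import cv2,numpy as np
a=cv2.imread('pics/top1.png');b=cv2.imread('pics/side1.png');print(a.shape)"
```

```text
(400, 640, 3)
```

View pics/top1.png

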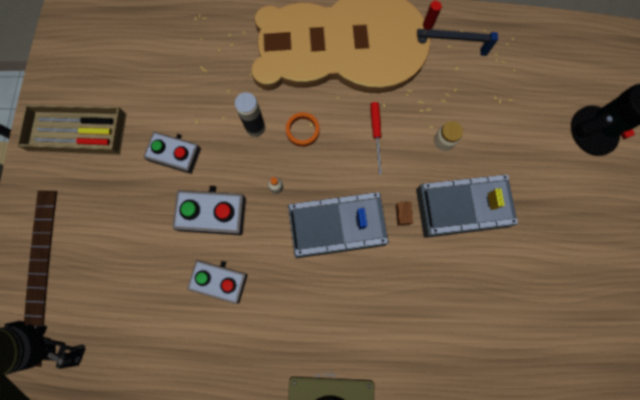

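View pics/side1.png

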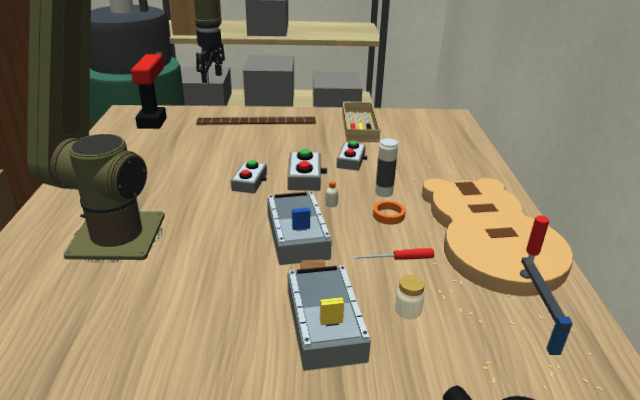

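Top view: the yellow gate is at (464,207) and the blue one at (338,225). Their slides are at the right end (-y), and the bare track is on the left (+y). The three switch boxes are at (172,152), (210,212) and (218,281). The middle one looks largest, so I'll measure it and check it in a crop.

Run:
```python
from h import *
np.set_printoptions(precision=4,suppress=True)
for c in('top','side'):
    p=cv2.imread(f'pics/{c}1.png');d=np.load(c+'_d.npy')
    hsv=cv2.cvtColor(p,cv2.COLOR_BGR2HSV)
    def cloud(m):
        v,u=np.nonzero(m&(d>0)); return np.array([world(c,a,b,d[b,a]) for a,b in zip(u,v)])
    H,S,V=cv2.split(hsv)
    def roi(u0,u1,v0,v1):
        m=np.zeros(H.shape,bool);m[v0:v1,u0:u1]=1;return m
    R={'top':dict(yel=(480,515,180,215),g1=(140,170,135,160),g2=(170,202,190,225),g3=(185,215,260,292)),
       'side':dict(yel=(310,350,290,335),g1=(340,366,138,152),g2=(290,320,145,160),g3=(240,262,155,170))}[c]
    for n,b in R.items():
        m=roi(*b)&(S>130)&(V>60)&((H>20)&(H<35) if n=='yel' else (H>45)&(H<85))
        P=cloud(m); 
        zt=np.percentile(P[:,2],95); T=P[P[:,2]>zt-.006]
        print(c,n,len(P),'z95',zt,'topmean',T.mean(0),'ext',T.min(0),T.max(0))
        if n=='yel': print(cv2.minAreaRect((T[:,:2]*1000).astype(np.float32)))
    for n,b,z in [('gate',(410,525,170,240),(.055,.072)),('s1',(140,205,128,175),(.025,.06)),('s2',(168,250,185,240),(.044,.056)),('s3',(185,250,258,305),(.025,.06))] if c=='top' else []:
        P=cloud(roi(*b)); T=P[(P[:,2]>z[0])&(P[:,2]<z[1])]
        print(n,'med z',np.median(T[:,2]),cv2.minAreaRect((T[:,:2]*1000).astype(np.float32)))
a=cv2.imread('pics/top1.png')
x=cv2.resize(a[125:310,135:255],None,fx=3.2,fy=3.2,interpolation=2);y=cv2.resize(a[165:245,410:525],None,fx=3.4,fy=3.4,interpolation=2)
o=np.zeros((592,800,3),np.uint8);o[:x.shape[0],:x.shape[1]]=x[:592];o[:y.shape[0],400:400+y.shape[1]]=y
b=cv2.imread('pics/side1.png')[255:370,280:380];b=cv2.resize(b,None,fx=2.7,fy=2.7,interpolation=2);o[280:280+b.shape[0],400:400+b.shape[1]]=b
cv2.imwrite('pics/crop.png',o)
```

```text
top yel 232 z95 0.11842780915270167 topmean [ 0.5461 -0.3739  0.1162] ext [ 0.5249 -0.3838  0.113 ] [ 0.5664 -0.363   0.1215]
((545.9248046875, -374.450439453125), (41.221431732177734, 16.58350944519043), 9.812152862548828)
top g1 82 z95 0.05892425068651073 topmean [0.6543 0.4775 0.0556] ext [0.6416 0.4646 0.0533] [0.6664 0.4897 0.0597]
top g2 168 z95 0.07596002823469968 topmean [0.4912 0.3709 0.0732] ext [0.4746 0.3543 0.07  ] [0.5075 0.388  0.0774]
top g3 109 z95 0.058328635842551074 topmean [0.3283 0.3254 0.0554] ext [0.315  0.3116 0.0524] [0.3413 0.3388 0.06  ]Traceback (most recent call last):
  File "<stdin>", line 20, in <module>
  File "<stdin>", line 7, in cloud
  File "h.py", line 11, in world
    k=r.camera_params(c);K=np.array(k['camera_matrix'])
ValueError: time passes only in moves, steps and waits
```

```bash
cat >> h.py <<'E'
_P={}
def par(c):
    if c not in _P:_P[c]=r.camera_params(c)
    return _P[c]
def clouds(c,m,d):
    k=par(c);v,u=np.nonzero(m&(d>0))
    s=cv2.undistortPoints(np.stack([u,v],1).astype(float)[:,None],np.array(k['camera_matrix']),np.array([k['k1'],0,0,0.]))[:,0]
    return (np.c_[s,np.ones(len(s))]*d[v,u][:,None]-np.array(k['t']))@np.array(k['R'])
E
python3 - <<'E'
from h import *
np.set_printoptions(precision=4,suppress=True)
def roi(u0,u1,v0,v1):
    m=np.zeros((400,640),bool);m[v0:v1,u0:u1]=1;return m
d=np.load('top_d.npy')
for n,b,z in [('gate',(405,530,165,245),(.055,.075)),('s1',(140,205,128,175),(.03,.045)),('s2',(165,250,182,242),(.044,.056)),('s3',(183,250,255,308),(.03,.045))]:
    P=clouds('top',roi(*b),d); T=P[(P[:,2]>z[0])&(P[:,2]<z[1])]
    print(n,'med z',np.median(T[:,2]),cv2.minAreaRect((T[:,:2]*1000).astype(np.float32)))
d=np.load('side_d.npy');p=cv2.imread('pics/side1.png');H,S,V=cv2.split(cv2.cvtColor(p,cv2.COLOR_BGR2HSV))
for n,b in dict(yel=(310,350,290,335),g2=(290,320,145,160)).items():
    m=roi(*b)&(S>130)&(V>60)&((H>20)&(H<35) if n=='yel' else (H>45)&(H<85))
    P=clouds('side',m,d);zt=np.percentile(P[:,2],95);T=P[P[:,2]>zt-.006]
    print(n,zt,T.mean(0),P.min(0),P.max(0))
    if n=='yel':
        f=P[P[:,2]<.105];print('face',f.mean(0),'dy/dx',np.polyfit(f[:,0],f[:,1],1))
a=cv2.imread('pics/top1.png')
x=cv2.resize(a[125:310,135:255],None,fx=3.2,fy=3.2,interpolation=2);y=cv2.resize(a[165:245,410:525],None,fx=3.4,fy=3.4,interpolation=2)
o=np.zeros((592,800,3),np.uint8);o[:,:x.shape[1]]=x[:592];o[:y.shape[0],400:400+y.shape[1]]=y
b=p[255:370,280:380];b=cv2.resize(b,None,fx=2.7,fy=2.7,interpolation=2);o[280:280+b.shape[0],400:400+b.shape[1]]=b
cv2.imwrite('pics/crop.png',o)
E
```

```text
gate med z 0.06135689450885911 ((538.602294921875, -320.9230651855469), (131.5840606689453, 230.5542449951172), 8.958834648132324)
s1 med z 0.03844814578928207 ((646.8759155273438, 445.92999267578125), (131.4292449951172, 78.2696533203125), 75.59046173095703)
s2 med z 0.05047075167917048 ((491.5727844238281, 328.061279296875), (171.31625366210938, 101.54995727539062), 89.44338989257812)
s3 med z 0.0382815246292936 ((320.251708984375, 294.1539611816406), (129.8467254638672, 77.09683990478516), 77.14616394042969)
yel 0.11835105315929614 [ 0.5458 -0.3792  0.1166] [ 0.5259 -0.3905  0.0654] [ 0.5687 -0.3666  0.1208]
face [ 0.547  -0.3841  0.0859] dy/dx [ 0.158  -0.4705]
g2 0.07567178805553056 [0.4897 0.362  0.0728] [0.4726 0.3504 0.0616] [0.5042 0.3758 0.0772]
```

View pics/crop.png

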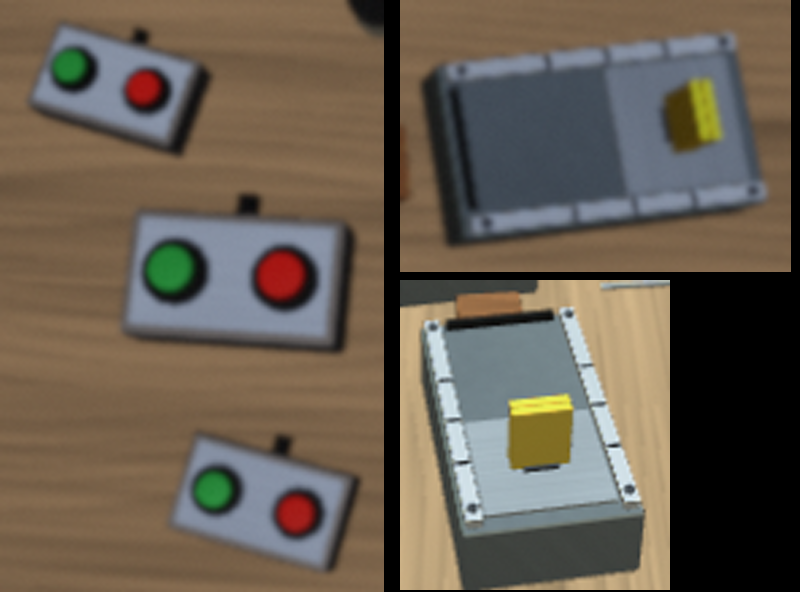

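The middle box at (210,212) measures 171 x 101 x 50 mm with a 36 mm green button, so it is the right one. The others measure about 130 x 78 mm. The yellow gate is yawed 9°, with its paddle at (0.546, -0.375), and it opens along (-0.156, 0.988). First I'll travel there with the fingers shutting and the tool x axis turned to the push direction.

```bash
python3 -m jog '[[-5,-3.5,0,0.15,1],[-10,-7,0,0.3,1],[-15,-11,0,0.45,1],[-20,-14.5,0,0.6,1],[-25,-18,0,0.75,1],[-30,-21.5,0,0.9,1],[-35,-25,0,1.05,1],[-40,-29,0,1.087,1],[-44,-32,0,1.087,1],[-44,-32,0,1.087,1]]' 40
```

```text
clock: 2.65
tcp_pos: [0.5011, 0.0967, 0.2313]
eef_rot: [[-0.15, 0.989, 0.002], [0.989, 0.15, -0.001], [-0.001, 0.001, -1.0]]
wrist_force: [-0.5, 0.9, -0.0]
opening: 0.0
```

```bash
python3 -m jog '[[-5.8,-0.3,0,0,1],[-11.6,-0.6,0,0,1],[-17.4,-0.9,0,0,1],[-23.2,-1.2,0,0,1],[-29,-1.5,0,0,1],[-34.8,-1.8,0,0,1],[-40.6,-2.1,0,0,1],[-46.4,-2.4,0,0,1],[-51.7,-2.6,0,0,1],[-51.7,-2.6,0,0,1]]'
```

```text
clock: 3.9
tcp_pos: [0.5534, -0.4213, 0.2309]
eef_rot: [[-0.147, 0.989, 0.002], [0.989, 0.147, -0.002], [-0.002, 0.001, -1.0]]
wrist_force: [0.6, 0.4, -0.6]
opening: 0.003
```

```bash
python3 -m jog '[[0,0,3,0,1],[0,0,6,0,1],[0,0,9,0,1],[0,0,12,0,1],[0,0,14,0,1],[0,0,14.5,0,1],[0,0,14.5,0,1],[0,0,14.5,0,1],[0,0,14.5,0,1],[0,0,14.5,0,1]]'
python3 - <<'E'
from h import *
p,d=snap('side');cv2.imwrite('pics/s2.png',cv2.resize(p[180:380,220:480,::-1],None,fx=2.5,fy=2.5))
E
```

```text
clock: 5.15
tcp_pos: [0.5539, -0.4218, 0.0866]
eef_rot: [[-0.147, 0.989, 0.002], [0.989, 0.147, -0.002], [-0.003, 0.002, -1.0]]
wrist_force: [-0.3, 0.7, 0.2]
opening: -0.007
```

View pics/s2.png

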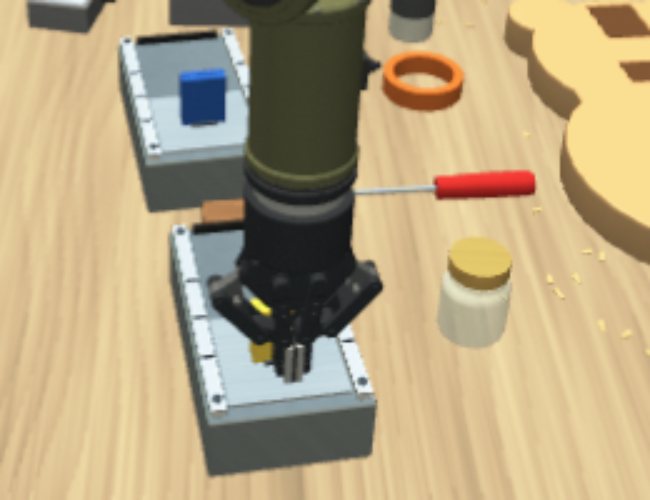

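Fingertips are shut and sit behind the yellow paddle's -y face, at crop pixel (292,365). They are over the plate and clear of the rails. Next is the push: 2.7 cm to contact plus 9 cm of travel.

```bash
python3 -m jog '[[1.5,0,0,0,1],[2.5,0,0,0,1],[3.5,0,0,0,1],[4.8,0,0,0,1],[6,0,0,0,1],[7.2,0,0,0,1],[8.4,0,0,0,1],[9.6,0,0,0,1],[10.8,0,0,0,1],[11.4,0,0,0,1]]'
```

```text
clock: 6.45
tcp_pos: [0.5367, -0.3072, 0.0862]
eef_rot: [[-0.148, 0.989, 0.002], [0.989, 0.148, -0.001], [-0.001, 0.002, -1.0]]
wrist_force: [0.6, -0.4, 1.2]
opening: 0.003
```

```bash
python3 -m jog '[[0.4,0,0,0,1],[-1,0,0,0,1],[-3,0,0,0,1],[-3,0,-4,0,1],[-3,0,-8,0,1],[-3,0,-12,0,1],[-3,0,-15,0,1],[-8,0,-15,0,1],[-13,0,-15,0,1],[-13,0,-15,0,1]]'
python3 - <<'E'
from h import *
np.set_printoptions(precision=4,suppress=True)
def roi(u0,u1,v0,v1):
    m=np.zeros((400,640),bool);m[v0:v1,u0:u1]=1;return m
p,d=snap('top','t3.png');cv2.imwrite('pics/t3c.png',cv2.resize(p[150:260,270:530,::-1],None,fx=3,fy=3))
H,S,V=cv2.split(cv2.cvtColor(p,cv2.COLOR_RGB2HSV))
P=clouds('top',roi(410,530,165,245)&(S>130)&(V>60)&(H>20)&(H<35),d);print(len(P))
T=P[P[:,2]>.112]
if len(T):
    m=T.mean(0);print(m,cv2.minAreaRect((T[:,:2]*1000).astype(np.float32)),'travel',(m[:2]-[.546,-.375])@[-.156,.988])
E
```

```text
clock: 7.7
tcp_pos: [0.5557, -0.4405, 0.2357]
eef_rot: [[-0.144, 0.99, 0.003], [0.99, 0.144, -0.002], [-0.003, 0.002, -1.0]]
wrist_force: [0.4, 0.9, -0.9]
opening: 0.001
216
[ 0.532  -0.2854  0.1167] ((531.9808349609375, -285.4689025878906), (41.22197723388672, 14.736714363098145), 10.6860990524292) travel 0.09068776189948233
```

View pics/t3c.png

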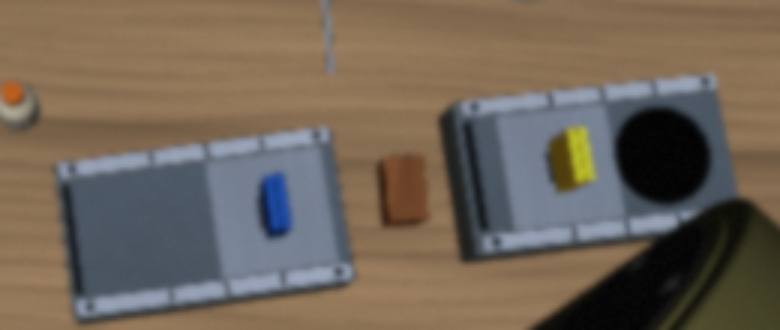

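The yellow gate is at 0.0907 m travel. The paddle is at crop (575,157), next to the full-open tick, and the round suction port at (662,155) is uncovered. Blue is still shut at (275,205) and the offcut hasn't moved. Now on to the green button.

```bash
python3 -m jog '[[6,0.4,0,0,1],[12,0.8,0,0,1],[18,1.2,0,0,1],[24,1.6,0,0,1],[30,2,0,0,1],[36,2.4,0,0,1],[42,2.8,0,0,1],[48,3.2,0,0,1],[54,3.5,0,0,1],[54,3.5,0,0,1]]'
```

```text
clock: 9.0
tcp_pos: [0.51, 0.1059, 0.2356]
eef_rot: [[-0.152, 0.988, 0.001], [0.988, 0.152, 0.002], [0.002, 0.001, -1.0]]
wrist_force: [0.3, -1.6, -0.7]
opening: 0.001
```

```bash
python3 -m jog '[[6,0.5,0,0,1],[12,1,0,0,1],[18,1.5,0,0,1],[24,2,0,0,1],[26.4,2.2,0,0,1],[26.4,2.2,4,0,1],[26.4,2.2,8,0,1],[26.4,2.2,12,0,1],[26.4,2.2,13.5,0,1],[26.4,2.2,13.5,0,1]]'
python3 - <<'E'
from h import *
p,d=snap('side');cv2.imwrite('pics/s4.png',cv2.resize(p[90:220,220:420,::-1],None,fx=3,fy=3))
E
```

```text
clock: 10.25
tcp_pos: [0.4916, 0.3693, 0.1004]
eef_rot: [[-0.151, 0.989, -0.001], [0.989, 0.151, 0.0], [0.001, -0.001, -1.0]]
wrist_force: [-0.6, 0.9, 0.4]
opening: 0.001
```

View pics/s4.png

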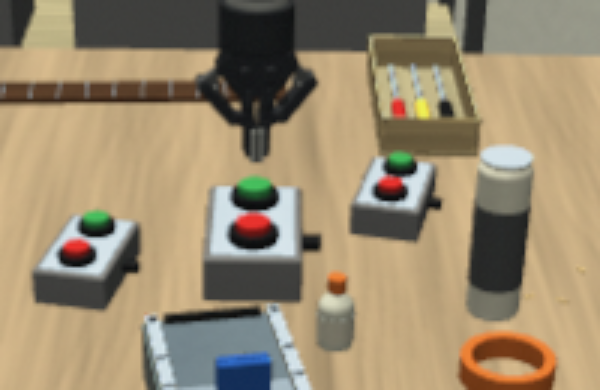

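The fingertips are above the large box's green button, at crop (255,190). I'll press slowly and read the force.

```bash
python3 -m jog '[[0,0,1,0,1],[0,0,2,0,1],[0,0,2.4,0,1],[0,0,2.7,0,1],[0,0,2.9,0,1],[0,0,3.1,0,1],[0,0,3.2,0,1],[0,0,3.3,0,1],[0,0,3.3,0,1],[0,0,3.3,0,1]]'
```

```text
clock: 11.55
tcp_pos: [0.4925, 0.3702, 0.0689]
eef_rot: [[-0.151, 0.989, 0.001], [0.989, 0.151, 0.002], [0.002, 0.002, -1.0]]
wrist_force: [-2.1, -1.0, 3.3]
opening: -0.003
```

```bash
python3 -m jog '[[0,0,0.1,0,1],[0,0,0.2,0,1],[0,0,0.3,0,1],[0,0,0.4,0,1],[0,0,0.5,0,1],[0,0,0.6,0,1],[0,0,0.6,0,1],[0,0,0.6,0,1],[0,0,0.6,0,1],[0,0,0.6,0,1]]'
```

```text
clock: 12.8
tcp_pos: [0.4927, 0.3703, 0.0667]
eef_rot: [[-0.151, 0.989, 0.003], [0.989, 0.151, 0.003], [0.003, 0.004, -1.0]]
wrist_force: [-6.4, -4.3, 26.4]
opening: 0.002
```

26 N with the travel stopped at z = 0.0667 means the button is on its stop. I'll retreat and check.

```bash
python3 -m jog '[[0,0,-1,0,1],[0,0,-3,0,1],[0,0,-6,0,1],[0,0,-10,0,1],[0,0,-15,0,1],[-4,-5,-16,0,1],[-4,-10,-16,0,1],[-4,-10,-16,0,1],[-4,-10,-16,0,1],[-4,-10,-16,0,1]]'
python3 - <<'E'
from h import *
for c in('top','side'):
    p,d=snap(c,c+'5.png')
    for q in ['yellow_grip','blue_grip','start_top','stop_top','glue','offcut','spray','tape','screwdriver','screws'] if c=='top' else []:
        print(q,[np.round(o['point'],3).tolist() for o in r.look_for(c,q)][:3])
    if c=='top':
        H,S,V=cv2.split(cv2.cvtColor(p,cv2.COLOR_RGB2HSV));m=(S>130)&(V>60)&(H>20)&(H<35);m[:,:410]=0;m[:,530:]=0;m[:165]=0;m[245:]=0
        P=clouds('top',m,d);T=P[P[:,2]>.112].mean(0);print('travel',(T[:2]-[.546,-.375])@[-.156,.988])
s=r.read_state();print(s['wrist_force'],s['tcp_pos'])
E
```

```text
clock: 14.05
tcp_pos: [0.4008, 0.3158, 0.2261]
eef_rot: [[-0.151, 0.989, 0.004], [0.989, 0.151, 0.004], [0.003, 0.005, -1.0]]
wrist_force: [0.2, -0.3, -0.2]
opening: -0.001
yellow_grip [[0.75, -0.091, 0.023], [0.532, -0.278, 0.063]]
blue_grip [[0.481, -0.048, 0.062], [0.526, -0.282, 0.068]]
start_top [[0.492, 0.369, 0.07], [0.654, 0.479, 0.053], [0.33, 0.322, 0.054]]
stop_top [[0.487, 0.282, 0.077], [0.312, 0.259, 0.054], [0.637, 0.414, 0.053]]
glue [[0.561, 0.16, 0.049], [0.495, 0.313, 0.051]]
offcut [[0.513, -0.163, 0.04]]
spray [[0.716, 0.224, 0.143], [0.526, -0.279, 0.067]]
tape [[0.725, 0.102, 0.023]]
screwdriver [[0.749, -0.089, 0.021], [0.485, 0.279, 0.075]]
screws [[0.713, -0.267, 0.073]]
travel 0.09071151022936294
[ 1.05916114 -0.44508982 -0.13939767] [0.39934657 0.31512522 0.2261958 ]
```

View pics/top5.png

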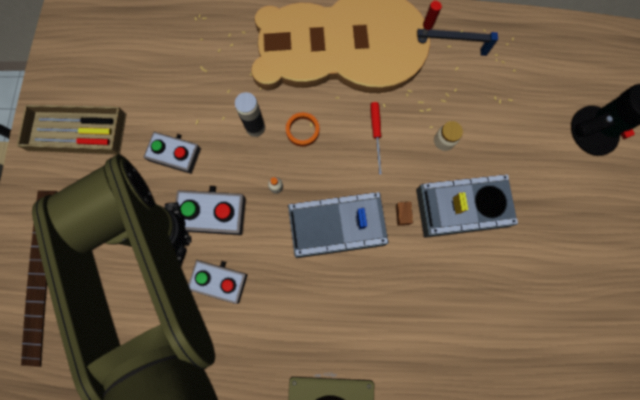

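The yellow gate is fully open at (463,203) with its port uncovered at (491,201). Blue is shut, the bystanders are where they were, and the gripper is clear of everything.

```bash
python3 -c "
from rig import r
print(r.job_done())"
```

```text
the job is handed in; nothing more can be done
None
```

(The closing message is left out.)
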